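# Open the cup warmer's filler, whichever way its cap turns

### The arm

A 7-joint arm with a two-finger parallel gripper is mounted at the origin on the work surface. World frame = base frame: x ahead of the robot, y to its left, z up, the work surface at z = 0. Lengths are in m, angles in rad, forces in N, time in s.
With the tool pointing down it reaches from about 0.4 to 0.925 m from the base axis. Payload 4.1 kg.
Tool frame: the origin (TCP) lies between the finger pads, 19 mm behind the fingertips; this is the grasp point; z points along the fingers, y is the line along which they close (so a half turn about z gives the same grasp; the last joint's range is limited). The gripper opens to 85 mm and grips with 20 to 120 N. Pads are 22 mm wide; open, the fingers measure 114 mm over their backs; the gripper's body (76 mm by 85 mm) begins 54 mm behind the grasp point. The pads swing forward as they close: fully open they stand 13 mm farther back than shut.
Start: joints at [-0.099, 0.398, 0.045, 1.537, -0.019, 1.207, -0.051], TCP at [0.65, 0, 0.25] pointing down, gripper open.
Joint ranges: [-2.82, 2.82], [-0.49, 2.23], [-1.37, 1.46], [0, 2.46], [-1.36, 4.5], [0.23, 2], [-2.94, 2.94]. Speed limits (rad/s): [2.57, 2.57, 3.14, 3.14, 3.14, 3.14, 3.14].

### API

Orientations are given as a rotation vector (axis times angle).
In Python, from rig import bot gives the robot as it stands. The module is installed in compiled form; this text tells all that it offers.
- The arm moves only by the tool step_arm, never from a script. Its argument "rows" is text: rows parted by semicolons, each of 5 numbers parted by spaces: the shift along the tool's x, y, z in cm, then the turn about the tool's z in rad, then the finger opening in cm, from 0 to 8.54. In form: dx dy dz twist fingers; .... A call has 1 to 5 rows; each row is the pose to reach, as a shift and turn from the pose commanded when the call began, along the tool's axes at that moment; what a row does not reach only later rows make up. A row lasts 1/8 s, in which the tool goes at most 62.5 mm and 10.7 degrees, less where a joint would pass 70% of its speed; a pose out of reach is approached as far as the arm can. A call with a gripper value outside its range is refused whole. The fingers move at their own pace and stop on an object; "newtons" is the grip in N (left out, the last holds). Time passes only in rows, so rows that repeat a pose let the fingers close. It gives the time, the measured TCP pose, the force, the opening and the grip force at its end, in the units of the state.
- bot.get_state(): the state, without advancing time (a new reading comes with each control period).
- bot.get_image(name): name is "scene" or "side" or "wrist"; returns a dict with "img" (400x640x3 uint8, red, green, blue), "K" (3x3 intrinsics, pixels), "k1" (the pictures are not rectified: a ray, as slopes to the right and down, at radius r is drawn at 1 + k1 r^2 times it, then the intrinsics apply), "extrinsics" (4x4, takes a point from world to camera coordinates); the wrist camera has in their place "tool_from_camera" (4x4, takes a point from camera to tool coordinates, whose origin is the TCP and whose axes are the flange's). Camera axes: x right, y down, z forward; pixel columns grow to the right and rows downward; lengths in m; the calibration is good to about 2 mm. A picture is of the moment at which its call begins: read the wrist's pose just before it. There is no depth.
- bot.job_done(): hands the job in; it is judged then, once.
The state is a dict: "time_s": time; "joint_pos": joint angles; "joint_velocities": joint speeds; "joint_torque": joint torques, N m; "tcp_pos": TCP position; "eef_rot": TCP orientation; "force": force on the tool from outside, world axes, zero at the start; "wrist_torque": the same for the moment, N m; "grip_width": finger opening in m; "gripper_force": force on a finger pad.
Only numpy, scipy, OpenCV 4.12 (cv2) and the standard library are available. Lean on these libraries where they do the work, as an engineer would, in place of code of your own. Each camera call takes 0.05 s, during which the arm holds its last target. There are 200 camera calls.

### The job

Fold the steel splash cover of the cup warmer open until it stands straight up, then untwist the black bar-grip cap under it: nobody knows which way this cap loosens, so try it both ways to find the one that gives, turn it until it is loose and lift it out. Finish still holding the cap level in the gripper, about a hand's breadth (10 cm) above its hole and touching nothing else, with the cover left standing upright; do not disturb the crockery and other things around.

Things in the scene. Friction and masses are not known exactly. Their poses are not given: they have to be found in the camera images.
- warmer: low steel cup warmer cabinet, fixed, 240 (x) x 380 (y) x 80 mm high; origin at the centre of its underside on the table. x points away from its front, y to its left along its length. The filler with its cover is on its +y half; a warming plate (8 mm above the deck) with two cups is on its -y half.
- filler (a point): centre of the filler hole, at deck height (80 mm above the table), warmer frame (-10, 75, 80) mm. The deck is flat around it; two small posts (8 mm square, 38 mm high) stand 45 mm in front of it and 62 mm to either side.
- cover (a joint): angle of the splash cover: 0 = shut, level over the cap (45 mm above the deck); 1.57 = straight up; end stop 2.2. It starts shut or a little ajar (up to 0.25). Stiff friction hinge (0.3 N m): stays where it is left. Grows as the front edge rises and goes back (away from the robot).
- cover_hinge (a point): middle of the cover's hinge line, which runs along the warmer's y axis, 95 mm behind the filler and 45 mm above the deck. The cover is a plate 150 mm long (from the hinge towards the warmer's front), 136 mm wide, 6 mm thick; a plastic hinge block 20 mm deep, 44 mm high stands under and behind the hinge line.
- cover_bar (a point): middle of the round grip bar (10 mm diameter, 100 mm long, parallel to the hinge) held by two arms 38 mm off the cover's free edge, in the cover's plane, 188 mm from the hinge line. The opening between bar and cover edge is 30 mm, so that one finger fits; the bar can be pinched from above with the fingers closing along the warmer's x, and turns between the pads while the cover swings.
- cap: black plastic filler cap, 0.12 kg: round flange 76 mm diameter, 5 mm thick, with a grip bar on top 50 mm long (cap x), 14 mm wide (cap y), its top 34 mm above the flange's underside; below, a stem with three lugs reaches 20 mm into the filler. Origin: centre of the flange's underside, on the deck when seated; z up. Locked, its bar lies along the warmer's x within 0.05 rad.
- cap_grip (a point): grip point in the cap's bar, on the cap's axis, 29 mm above its origin: a TCP here, tool down, fingers closing along cap y, keeps the fingertips 5 mm off the flange. Quarter-turn thread of unknown, unseen hand: the wrong way it meets a hard stop within 10 degrees; the right way it turns freely, comes free from 51 degrees on and stops hard at about 63. Before that it lifts 2 mm at most.
- cup_near: a bystander, leave it where it is. White cup with a handle, 76 mm wide, 62 mm high, standing on the warming plate, nearer the robot; origin at its foot.
- cup_far: a bystander, leave it where it is. The same cup, farther from the robot on the warming plate.
- plate: a bystander, leave it where it is. White plate, 170 mm across, 18 mm high, on the table on the warmer's -y side; origin at its underside.
- cup_plate: a bystander, leave it where it is. The same cup, standing on that plate.
- sugar: a bystander, leave it where it is. Glass sugar jar, 60 mm wide, 110 mm high, on the table on the warmer's +y side; origin at its underside.
- creamer: a bystander, leave it where it is. White ceramic milk jug, 66 mm wide, 80 mm high, on the table on the warmer's +y side; origin at its underside.
- spoon: a bystander, leave it where it is. Steel spoon with a wooden handle, 140 mm long, lying on the table in front of the warmer; origin at its underside.

How it is judged:
On the way, in this order (a step that is already met when the one before it is completed fails the run):
1. the cover stands upright while the cap is still seated (value of joint cover between 1.35 and 1.8 rad and z of cap in the frame of filler below 0.006 m), for 0.2 s.
2. the cap has been turned loose in its filler (angle between the x axis of cap and the x axis of warmer, either way round above 0.75 rad and z of cap in the frame of filler below 0.012 m and horizontal distance between cap and filler below 0.01 m), for 0.04 s.
At the end, for the whole second after the job is handed in: The cap is held still and level (within 17 degrees) between the fingers, its flange 70 to 160 mm above the deck and within 60 mm of straight above the filler, touching nothing but the fingers; the cover stands upright (1.35 to 1.8 rad) (value of joint cover between 1.35 and 1.8 rad and z of cap in the frame of filler between 0.07 and 0.16 m and horizontal distance between cap and filler below 0.06 m and angle between cap's own z axis and vertical below 0.3 rad and contact force between cap and the fingers above 2 N and contact force between cap and warmer below 0.1 N and linear speed of cap below 0.03 m/s); the arm keeps its last pose, push and grip.
It fails at once if a bystander was pushed more than 40 mm (distance of any of cup_near, cup_far, cup_plate, plate, sugar, spoon, creamer from where it was at the start of the episode above 0.04 m).
It fails at once if a cup, jar or jug was tipped (angle between any of cup_near, cup_far, cup_plate, sugar, creamer's own z axis and vertical above 0.5 rad).
It also fails if it takes over 58 s, if anything falls off the work surface, if the arm or the gripper's body presses on something with over 40 N, if the wrist force passes 120 N, or if a joint passes its speed limit or range.

## Working session

There is one attempt and no reset: what is moved stays moved. The work goes in short steps, Python scripts to look and compute and a tool call to move; the robot and the scene stay as the last step left them, time stands still between calls to the robot, and variables do not carry over. Pictures are saved under pics/ and viewed, at most 10 in all, crops included, and the job is handed in when it is done.

Besides the shell and the picture viewer there is one more tool, called after "Emit:" as name(argument=value, ...) on one line, values as JSON. step_arm: Moves the arm, as the interface text tells. Its arguments: {"type":"object","properties":{"rows":{"type":"string"},"newtons":{"type":"number"}},"required":["rows"]}

```bash
mkdir -p pics; cat > h.py <<'E'
import numpy as np, cv2
from scipy.spatial.transform import Rotation as R
from rig import bot
def get(n):
    s=bot.get_state(); d=bot.get_image(n)
    if n=="wrist":
        T=np.eye(4);T[:3,:3]=R.from_rotvec(s["eef_rot"]).as_matrix();T[:3,3]=s["tcp_pos"]
        d["c2w"]=T@np.array(d["tool_from_camera"])
    else: d["c2w"]=np.linalg.inv(np.array(d["extrinsics"]))
    return d
def ray(d,u,v):
    K=np.array(d["K"]);k=float(d["k1"])
    dist=np.array([k,0,0,0],float)
    p=cv2.undistortPoints(np.array([[[u,v]]],float),K,dist)[0,0]
    c=d["c2w"]; return c[:3,3],c[:3,:3]@np.array([p[0],p[1],1])
def onz(d,u,v,z):
    o,r=ray(d,u,v); return o+r*(z-o[2])/r[2]
def proj(d,P):
    w2c=np.linalg.inv(d["c2w"]); rv=cv2.Rodrigues(w2c[:3,:3])[0]
    return cv2.projectPoints(np.atleast_2d(np.array(P,float)),rv,w2c[:3,3],np.array(d["K"]),np.array([float(d["k1"]),0,0,0]))[0][:,0]
E
python3 - <<'E'
from h import *
for n in("scene","side","wrist"):
    d=get(n); cv2.imwrite(f"pics/{n}0.png",d["img"][:,:,::-1]); 
    np.save(f"{n}0.npy",d,allow_pickle=True)
    print(n,d["k1"],d["c2w"].round(3).tolist())
print(bot.get_state())
E
```

```text
scene 0.012085081211791894 [[0.838, 0.301, -0.454, 1.02], [0.545, -0.446, 0.71, -0.831], [0.011, -0.843, -0.538, 0.681], [0.0, 0.0, 0.0, 1.0]]
side -0.12770974051086348 [[-0.961, -0.147, 0.234, 0.247], [-0.276, 0.565, -0.777, 0.84], [-0.018, -0.812, -0.584, 0.803], [0.0, 0.0, 0.0, 1.0]]
wrist 0.007542570404472893 [[1.0, 0.0, -0.001, 0.649], [-0.0, -0.949, -0.317, 0.082], [-0.001, 0.317, -0.949, 0.374], [0.0, 0.0, 0.0, 1.0]]
{'time_s': 0.15, 'joint_pos': array([-0.09903082,  0.39903723,  0.04504557,  1.53757813, -0.01869736,
        1.20690056, -0.05071699]), 'joint_velocities': array([ 0.00019334, -0.00109166, -0.00130558, -0.00530247,  0.0015053 ,
        0.00220618,  0.00317692]), 'joint_torque': array([ 2.78519030e-03, -4.75559378e+01,  1.36737496e+00, -2.54510736e+01,
        1.19318470e-02,  6.58601144e-03, -1.99015865e-06]), 'tcp_pos': array([6.49549742e-01, 4.71508626e-05, 2.49197972e-01]), 'eef_rot': array([-2.22061239e+00, -2.22088188e+00,  1.78519128e-03]), 'force': array([-0.01726974, -0.31538468, -0.11662616]), 'wrist_torque': array([ 0.03430492,  0.00432988, -0.01351721]), 'gripper_force': 0.0, 'grip_width': 0.08541149615916252}
```

View pics/scene0.png

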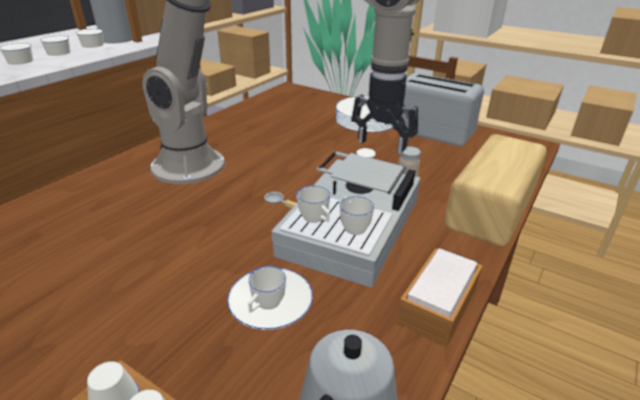

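View pics/side0.png

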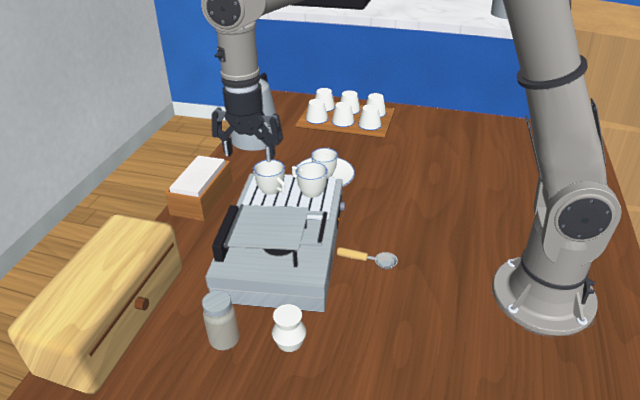

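View pics/wrist0.png

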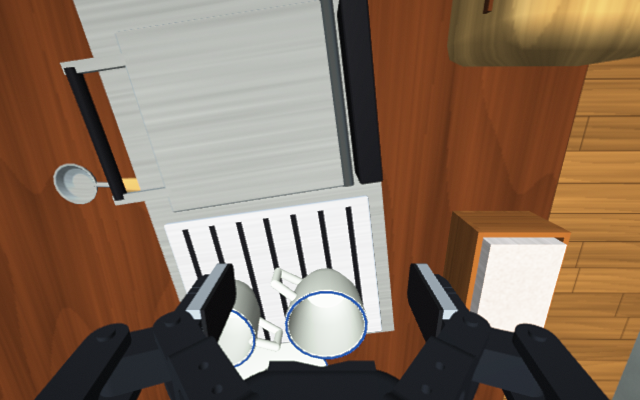

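Scene: warmer at centre with top −y corners near (277,238), (373,260). Side: +y top corners near (210,280), (325,297). Wrist: bar from (70,68) to (120,198), cover's rear edge (325,0)–(350,185), deck back −y corner (393,330).

```bash
python3 - <<'E'
from h import *
L=lambda n:np.load(n+"0.npy",allow_pickle=True).item()
s,i,w=L("scene"),L("side"),L("wrist")
for d,u,v in [(s,277,238),(s,373,260),(i,210,282),(i,325,297),(w,393,330)]:
    print(u,v,onz(d,u,v,.08).round(3))
for z in(.12,.125,.13,.15): print(z,[onz(w,u,v,z).round(3)[:2].tolist() for u,v in[(70,68),(120,198),(350,185),(325,0)]])
c=np.hstack([cv2.resize(x["img"][a:b,e:f],None,fx=g,fy=g,interpolation=2) for x,a,b,e,f,g in[(s,135,285,260,440,2.2),(i,170,320,195,375,2.2)]])
cv2.imwrite("pics/c1.png",c[:,:,::-1]);print(c.shape)
E
```

```text
277 238 [ 0.524 -0.223  0.08 ]
373 260 [ 0.732 -0.172  0.08 ]
210 282 [0.663 0.214 0.08 ]
325 297 [0.433 0.192 0.08 ]
393 330 [ 0.734 -0.173  0.08 ]
0.12 [[0.456, 0.108], [0.472, 0.004], [0.674, 0.016], [0.651, 0.153]]
0.125 [[0.46, 0.108], [0.475, 0.006], [0.673, 0.017], [0.651, 0.152]]
0.13 [[0.463, 0.107], [0.479, 0.007], [0.673, 0.018], [0.651, 0.151]]
0.15 [[0.479, 0.105], [0.493, 0.013], [0.671, 0.024], [0.651, 0.145]]
(330, 792, 3)
```

View pics/c1.png

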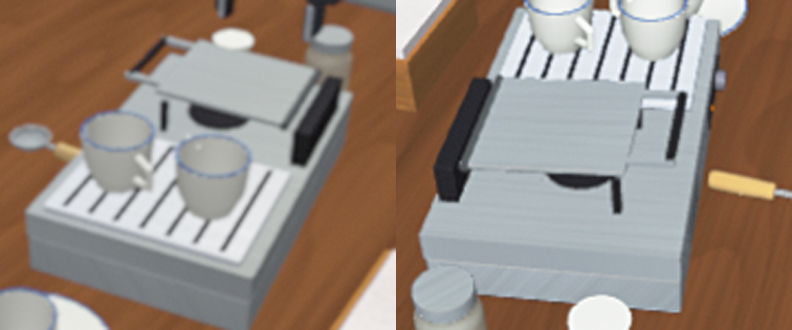

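Crop: the cover is nearly shut; the bar in scene runs (335,153)–(318,170), in side (326,213)–(320,242); deck corners are sharper now at scene (273,230), (372,256), side (207,278), (325,287).

```bash
python3 - <<'E'
from h import *
L=lambda n:np.load(n+"0.npy",allow_pickle=True).item()
s,i,w=L("scene"),L("side"),L("wrist")
C=[onz(d,u,v,.08)[:2] for d,u,v in [(s,272.7,230.5),(s,372.3,256.4),(i,206.8,277.7),(i,325.5,286.8),(w,393,330)]]
print(np.round(C,3)); print(np.linalg.norm(C[0]-C[1]),np.linalg.norm(C[2]-C[3]),np.linalg.norm(C[1]-C[2]),np.linalg.norm(C[0]-C[3]))
def tri(obs):
    A=np.zeros((3,3));b=np.zeros(3)
    for d,u,v in obs:
        o,r=ray(d,u,v);r/=np.linalg.norm(r);P=np.eye(3)-np.outer(r,r);A+=P;b+=P@o
    X=np.linalg.solve(A,b);return X.round(4),[ (proj(d,X)[0]-[u,v]).round(1).tolist() for d,u,v in obs]
print(tri([(w,70,68),(s,335,153.2),(i,319.5,241.8)]))
print(tri([(w,120,198),(s,318.2,170),(i,326.4,213.2)]))
print(tri([(w,70,68),(i,319.5,241.8)]),tri([(w,120,198),(i,326.4,213.2)]))
yaw=np.arctan2(*( (C[1]-C[0]+C[2]-C[3])[::-1])); y2=np.arctan2(*((C[2]-C[1]+C[3]-C[0])[::-1]))-np.pi/2
cen=np.mean(C[:4],0);print(yaw,y2,cen)
yw=.5*(yaw+y2);Rz=lambda p:cen+np.array([[np.cos(yw),-np.sin(yw)],[np.sin(yw),np.cos(yw)]])@p
print("filler",Rz([-.01,.075]),"hinge",Rz([.085,.075]),"barshut",Rz([.085-.188,.075]))
# black bar in wrist: axis from mask
m=(w["img"].max(2)<60).astype(np.uint8);m[:, 160:]=0
n,lab,st,ce=cv2.connectedComponentsWithStats(m)
k=1+st[1:,4].argmax();q=np.argwhere(lab==k)[:,::-1];print(st[k],cv2.minAreaRect(q.astype(np.float32)))
E
```

```text
[[ 0.5   -0.207]
 [ 0.725 -0.163]
 [ 0.675  0.205]
 [ 0.439  0.166]
 [ 0.734 -0.173]]
0.22954496698108653 0.2389924566589198 0.37103809406880645 0.37747466109120326
(array([0.4689, 0.1048, 0.1353]), [[2.8, 3.0], [-0.5, -1.0], [-0.7, 1.0]])
(array([0.4806, 0.0063, 0.1314]), [[1.4, 1.4], [-0.2, -0.6], [-0.1, 0.7]])
(array([0.4682, 0.1058, 0.1379]), [[-1.5, 1.0], [-0.5, 0.4]]) (array([0.4805, 0.0075, 0.1336]), [[-0.7, 0.7], [-0.2, 0.3]])
0.1767782184957181 0.14938376974099343 [5.84782655e-01 1.41820331e-04]
filler [0.56273841 0.07252311] hinge [0.65647792 0.08794722] barshut [0.47097235 0.05742371]
[  35  318  125   82 6668] ((97.0, 358.5), (81.0, 124.0), 90.0)
```

Emit:
step_arm(rows="1.9 -5.8 1 -0.05 3;3.7 -11.7 2 -0.1 3;5.6 -17.5 3 -0.155 3;5.6 -17.5 3 -0.155 3;5.6 -17.5 3 -0.155 3", newtons=30)

```text
time_s: 0.78
tcp_pos: [0.4757, 0.0559, 0.2205]
eef_rot: [2.042, 2.386, 0.002]
force: [1.2, 0.1, 0.3]
grip_width: 0.0297
gripper_force: 0.0
```

```bash
python3 - <<'E'
from h import *
d=get("wrist"); cv2.imwrite("pics/w1.png",d["img"][:,:,::-1]); np.save("wrist1.npy",d,allow_pickle=True)
s=bot.get_state();print(s["tcp_pos"],s["eef_rot"],s["joint_pos"].round(2),d["c2w"].round(3).tolist())
E
```

```text
[0.47652697 0.05583019 0.22075056] [2.04253051 2.38475769 0.00268252] [-0.18  0.12 -0.03  1.97  0.    1.05 -0.06] [[0.988, 0.145, 0.051, 0.462], [0.154, -0.937, -0.313, 0.137], [0.002, 0.317, -0.949, 0.345], [0.0, 0.0, 0.0, 1.0]]
```

View pics/w1.png

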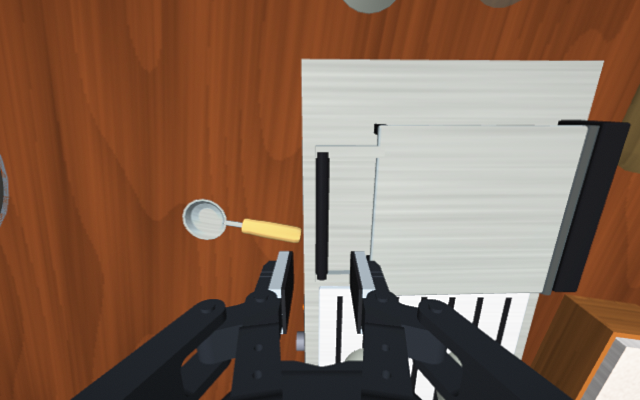

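Wrist: bar is vertical in the image, (322,153)–(322,279), centred between the fingers (≈x 321); deck +y corners at (302,60), (603,60); cover rear edge at (588,125)–(546,293).

```bash
python3 - <<'E'
from h import *
d=np.load("wrist1.npy",allow_pickle=True).item()
a,b=onz(d,302,60,.08),onz(d,603,60,.08);print(a,b,np.linalg.norm(a-b),np.arctan2(*(b-a)[:2][::-1]))
for z in(.125,.13,.135,.14,.145):
    p,q=onz(d,322,153,z),onz(d,321.5,279,z);print(z,np.linalg.norm(p-q),(p+q)/2,np.arctan2(-(p-q)[0],(p-q)[1]))
for z in (.125,.128):print(onz(d,588,125,z),onz(d,546,293,z))
e=(b-a)[:2]/np.linalg.norm((b-a)[:2]);n=np.array([-e[1],e[0]])
c=(a+b)[:2]/2-.19*n;f=lambda x,y:c+e*x+n*y
print("filler",f(-.01,.075),"hinge",f(.085,.075),"barshut",f(-.103,.075))
E
```

```text
[0.44246602 0.16795102 0.08      ] [0.67927085 0.20423052 0.08      ] 0.23956779213461263 0.15202220515520906
0.125 0.10539165763953393 [0.47637161 0.05196719 0.125     ] 0.15130291129850296
0.13 0.10300107315131594 [0.47605224 0.05389321 0.13      ] 0.15130291129850276
0.135 0.10061048866309798 [0.47573287 0.05581924 0.135     ] 0.1513029112985031
0.14 0.09821990417488 [0.47541351 0.05774527 0.14      ] 0.1513029112985029
0.145 0.09582931968666204 [0.47509414 0.05967129 0.145     ] 0.15130291129850265
[0.65082896 0.15210227 0.125     ] [0.675265   0.01581419 0.125     ]
[0.64826303 0.15189507 0.128     ] [0.67236649 0.01746184 0.128     ]
filler [0.56839906 0.07090271] hinge [0.66230341 0.08528925] barshut [0.47647164 0.05681904]
```

Emit:
step_arm(rows="0 0 4 0 3;0 0 8.5 0 3;0 0 8.5 0 3;0 0 8.5 0 0;0 0 8.5 0 0", newtons=30)

```text
time_s: 1.45
tcp_pos: [0.4762, 0.0559, 0.1365]
eef_rot: [2.043, 2.385, 0.003]
force: [-0.5, -1.1, -0.5]
grip_width: 0.0086
gripper_force: 29.3
```

Emit:
step_arm(rows="0 0 0 0 0;0 0 0 0 0")

```text
time_s: 1.7
tcp_pos: [0.4761, 0.0559, 0.1361]
eef_rot: [2.042, 2.385, 0.003]
force: [0.2, -1.2, 0.4]
grip_width: 0.0087
gripper_force: 29.5
```

```bash
python3 - <<'E'
from h import *
s=bot.get_state();print(s["tcp_pos"],s["force"],s["grip_width"],s["gripper_force"])
H=np.array([.6623,.0853,.125]);e=np.array([np.cos(.152),np.sin(.152)])
p=s["tcp_pos"];a0=np.arcsin((p[2]-.125)/.188);print(a0,(p[:2]-H[:2])@e)
# tool frame yaw ~.152: tool y = warmer x, tool z down. cm shifts vs a
for a in np.arange(a0,1.75,.1):print(round(a,2),"dy %.1f dz %.1f"%(18.8*(np.cos(a0)-np.cos(a)),-18.8*(np.sin(a)-np.sin(a0))))
E
```

```text
[0.47614813 0.05589328 0.13610598] [ 0.22797538 -1.19232194  0.3861548 ] 0.008675143629101193 29.45468097925186
0.05910877943903443 -0.1884582139817534
0.06 dy 0.0 dz -0.0
0.16 dy 0.2 dz -1.9
0.26 dy 0.6 dz -3.7
0.36 dy 1.2 dz -5.5
0.46 dy 1.9 dz -7.2
0.56 dy 2.8 dz -8.9
0.66 dy 3.9 dz -10.4
0.76 dy 5.1 dz -11.8
0.86 dy 6.5 dz -13.1
0.96 dy 8.0 dz -14.3
1.06 dy 9.6 dz -15.3
1.16 dy 11.2 dz -16.1
1.26 dy 13.0 dz -16.8
1.36 dy 14.8 dz -17.3
1.46 dy 16.7 dz -17.6
1.56 dy 18.5 dz -17.7
1.66 dy 20.4 dz -17.6
```

Emit:
step_arm(rows="0 0.2 -1.9 0 0;0 0.6 -3.7 0 0;0 1.2 -5.5 0 0;0 1.9 -7.2 0 0;0 2.8 -8.9 0 0")

```text
time_s: 2.33
tcp_pos: [0.5006, 0.0595, 0.2236]
eef_rot: [-2.041, -2.384, 0.007]
force: [-3.1, -2.2, -3.9]
grip_width: 0.0089
gripper_force: 29.2
```

Continue relative to that commanded pose (subtract dy 2.8, dz −8.9).

Emit:
step_arm(rows="0 1.1 -1.5 0 0;0 2.3 -2.9 0 0;0 3.7 -4.2 0 0;0 5.2 -5.4 0 0;0 6.8 -6.4 0 0")

```text
time_s: 2.95
tcp_pos: [0.5653, 0.0692, 0.2914]
eef_rot: [-2.04, -2.381, 0.014]
force: [-16.2, -3.4, 21.6]
grip_width: 0.0086
gripper_force: 30.9
```

Emit:
step_arm(rows="0 1.6 -0.8 0 0;0 3.4 -1.5 0 0;0 5.2 -2.0 0 0;0 7.1 -2.3 0 0;0 8.9 -2.4 0 0")

```text
time_s: 3.58
tcp_pos: [0.6593, 0.0832, 0.3165]
eef_rot: [2.041, 2.382, 0.004]
force: [-2.9, -3.3, 10.6]
grip_width: 0.0088
gripper_force: 31.6
```

Emit:
step_arm(rows="0 0.2 0 0 0;0 0.2 0 0 0;0 0.2 0 0 0")

```text
time_s: 3.95
tcp_pos: [0.6624, 0.0836, 0.3163]
eef_rot: [2.04, 2.38, 0.009]
force: [1.2, -2.8, 9.6]
grip_width: 0.0085
gripper_force: 31.6
```

```bash
python3 - <<'E'
from h import *
s=bot.get_state();print(s["tcp_pos"],s["force"],s["grip_width"],s["joint_pos"].round(2))
p=s["tcp_pos"];e=np.array([np.cos(.152),np.sin(.152)]);x=(p[:2]-[.6623,.0853])@e;z=p[2]-.125
print(np.hypot(x,z),np.arctan2(z,-x))
a,b=get("scene"),get("side")
c=np.hstack([cv2.resize(q["img"][y:y+200,X:X+200],None,fx=2,fy=2,interpolation=2) for q,y,X in[(a,60,260),(b,110,180)]])
cv2.imwrite("pics/c2.png",c[:,:,::-1])
E
```

```text
[0.66239493 0.08364729 0.31628915] [ 1.179631   -2.77052507  9.59017205] 0.008460036353151972 [-0.18  0.39 -0.01  1.4   0.01  1.34 -0.04]
0.19128921618672445 1.5699786678459104
```

View pics/c2.png

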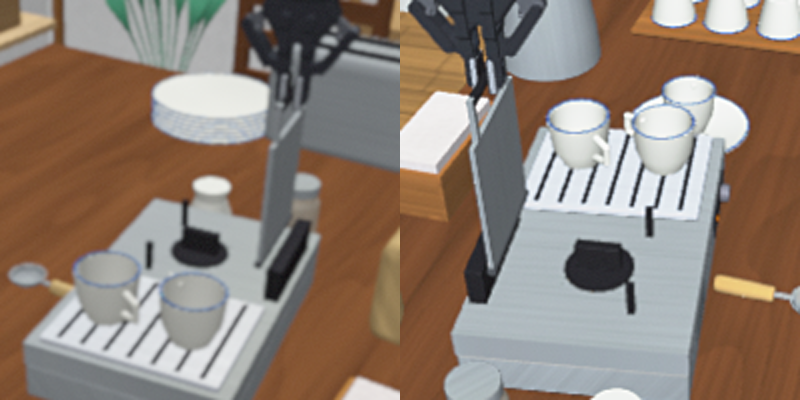

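Cover stands straight up with the cap seated below it. Release, lift and back off over the filler.

Emit:
step_arm(rows="0 0 0 0 3;0 0 0 0 3;0 0 -2.5 0 3;0 0 -5 0 3;0 0 -5 0 3")

```text
time_s: 4.68
tcp_pos: [0.6605, 0.0854, 0.3636]
eef_rot: [2.041, 2.386, 0.005]
force: [-0.3, 1.1, 0.5]
grip_width: 0.0301
gripper_force: 0.0
```

Emit:
step_arm(rows="0 -2 0 -0.17 4;0 -5 0 -0.35 4;0 -9.5 0 -0.52 4;0 -9.5 1 -0.7 4;0 -9.5 3 -0.87 4")

```text
time_s: 5.3
tcp_pos: [0.5651, 0.0703, 0.3311]
eef_rot: [0.837, 3.028, 0.0]
force: [-0.5, 0.2, -0.5]
grip_width: 0.0401
gripper_force: 0.0
```

```bash
python3 - <<'E'
from h import *
s=bot.get_state();print(s["tcp_pos"],s["eef_rot"],s["joint_pos"].round(2))
E
```

```text
[0.56514692 0.07033608 0.33107976] [8.37404568e-01 3.02774681e+00 1.48106521e-04] [-0.09  0.21 -0.13  1.61  0.03  1.32  0.81]
```

Emit:
step_arm(rows="0 0 2 -0.18 4;0 0 4 -0.35 4;0 0 6 -0.53 4;0 0 8 -0.7 4;0 0 8 -0.7 4")

```text
time_s: 5.92
tcp_pos: [0.5638, 0.0699, 0.2489]
eef_rot: [0.239, -3.126, 0.0]
force: [-0.9, -0.6, 0.7]
grip_width: 0.0402
gripper_force: 0.0
```

```bash
python3 - <<'E'
from h import *
s=bot.get_state();d=get("wrist");print(s["tcp_pos"],s["eef_rot"],s["joint_pos"].round(2))
cv2.imwrite("pics/w2.png",d["img"][:,:,::-1]); np.save("wrist2.npy",d,allow_pickle=True)
print(proj(d,[[.5684,.0709,.08],[.5684,.0709,.114]]))
i=get("side");sc=get("scene")
np.save("side2.npy",i,allow_pickle=True);np.save("scene2.npy",sc,allow_pickle=True)
E
```

```text
[0.56382648 0.06994726 0.24893499] [ 2.39133210e-01 -3.12633991e+00  3.75192706e-04] [-0.02  0.26 -0.21  1.73  0.06  1.16  1.47]
[[320.90461115 195.45660226]
 [320.89800599 205.94496547]]
```

View pics/w2.png

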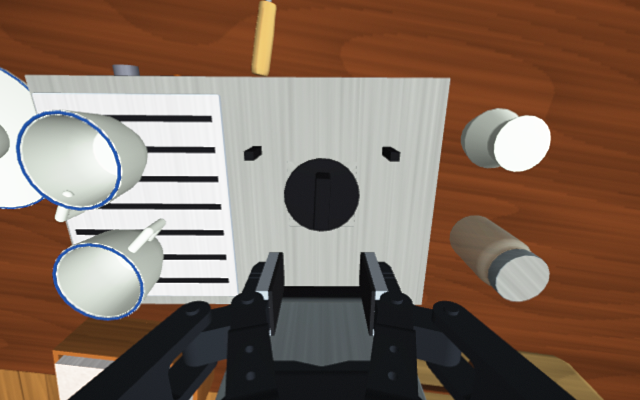

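Cap flange is centred at (321.5,194), its bar vertical in the picture (along warmer x), agreeing with the predicted filler (321,195).

```bash
python3 - <<'E'
from h import *
d=np.load("wrist2.npy",allow_pickle=True).item();im=d["img"]
m=(im.max(2)<70).astype(np.uint8);m[:140]=0;m[240:]=0;m[:,:270]=0;m[:,372:]=0
c=max(cv2.findContours(m,0,1)[0],key=cv2.contourArea)
pts=np.array([onz(d,*q,.085)[:2] for q in c[:,0].astype(float)]).astype(np.float32)
(cx,cy),r=cv2.minEnclosingCircle(pts);print(cx,cy,r, cv2.fitEllipse(c))
s=bot.get_state();Rm=R.from_rotvec(s["eef_rot"]).as_matrix();p=s["tcp_pos"]
print(p,(Rm.T@(np.array([cx,cy,.109])-p))*100, np.arctan2(-Rm[1,0],-Rm[0,0]))
E
```

```text
0.566966712474823 0.07109203934669495 0.03771986439824104 ((321.15557861328125, 194.2750701904297), (71.41398620605469, 73.51383972167969), 89.83802795410156)
[0.56606243 0.07032268 0.25228187] [-0.09386595  0.06147457 14.32823939] 0.1521685697029747
```

Emit:
step_arm(rows="-0.1 0.1 4 0 4;-0.1 0.1 8 0 4;-0.1 0.1 12 0 4;-0.1 0.1 14.2 0 4;-0.1 0.1 14.2 0 4")

```text
time_s: 6.7
tcp_pos: [0.566, 0.0713, 0.1091]
eef_rot: [0.24, -3.13, 0.0]
force: [0.3, 0.0, -0.3]
grip_width: 0.0401
gripper_force: 0.0
```

Emit:
step_arm(rows="0 0 0 0 4;0 0 0 0 0;0 0 0 0 0;0 0 0 0 0;0 0 0 0 0", newtons=60)

```text
time_s: 7.32
tcp_pos: [0.5679, 0.0715, 0.1117]
eef_rot: [-0.241, 3.129, 0.0]
force: [-1.0, -0.6, 6.2]
grip_width: 0.0126
gripper_force: 59.9
```

```bash
python3 - <<'E'
from h import *
s=bot.get_state();print({k:np.round(v,3) for k,v in s.items() if k in("tcp_pos","eef_rot","force","wrist_torque","grip_width","gripper_force","joint_pos")})
E
```

```text
{'joint_pos': array([-0.038,  0.407, -0.203,  1.863,  0.104,  0.879,  1.434]), 'tcp_pos': array([0.568, 0.071, 0.112]), 'eef_rot': array([-0.241,  3.129,  0.   ]), 'force': array([-0.99 , -0.605,  6.181]), 'wrist_torque': array([-0.051,  0.169, -0.034]), 'gripper_force': np.float64(59.933), 'grip_width': np.float64(0.013)}
```

Emit:
step_arm(rows="0 0 0 0.06 0;0 0 0 0.12 0;0 0 0 0.18 0;0 0 0 0.22 0;0 0 0 0.22 0")

```text
time_s: 7.95
tcp_pos: [0.5682, 0.0716, 0.1117]
eef_rot: [0.104, 3.136, 0.001]
force: [0.4, -1.1, 6.0]
grip_width: 0.0123
gripper_force: 59.9
```

```bash
cat > st.py <<'E'
from h import *
s=bot.get_state();Rm=R.from_rotvec(s["eef_rot"]).as_matrix()
print({k:np.round(s[k],3).tolist() for k in("time_s","tcp_pos","force","wrist_torque","grip_width","joint_pos")},"yaw",np.arctan2(-Rm[1,0],-Rm[0,0]))
E
python3 st.py
```

```text
{'time_s': 7.95, 'tcp_pos': [0.568, 0.072, 0.112], 'force': [0.428, -1.099, 6.011], 'wrist_torque': [-0.162, 0.06, -0.041], 'grip_width': 0.012, 'joint_pos': [-0.075, 0.405, -0.156, 1.864, 0.08, 0.875, 1.235]} yaw -0.06600572497262298
```

Moves freely past 12°; continue this way.

Emit:
step_arm(rows="0 0 0 0.06 0;0 0 0 0.12 0;0 0 0 0.18 0;0 0 0 0.23 0;0 0 0 0.23 0")

```text
time_s: 8.57
tcp_pos: [0.5684, 0.0715, 0.1117]
eef_rot: [0.463, 3.103, 0.001]
force: [-0.2, 0.4, 5.4]
grip_width: 0.0125
gripper_force: 59.9
```

```bash
python3 st.py;python3 - <<'E'
from h import *
d=get("wrist");im=cv2.resize(d["img"][140:400,170:470],None,fx=2,fy=2);cv2.imwrite("pics/w3.png",im[:,:,::-1])
E
```

```text
{'time_s': 8.575, 'tcp_pos': [0.568, 0.071, 0.112], 'force': [-0.193, 0.373, 5.441], 'wrist_torque': [-0.134, -0.066, -0.11], 'grip_width': 0.013, 'joint_pos': [-0.114, 0.403, -0.107, 1.865, 0.055, 0.872, 1.026]} yaw -0.2962586360300572
```

View pics/w3.png

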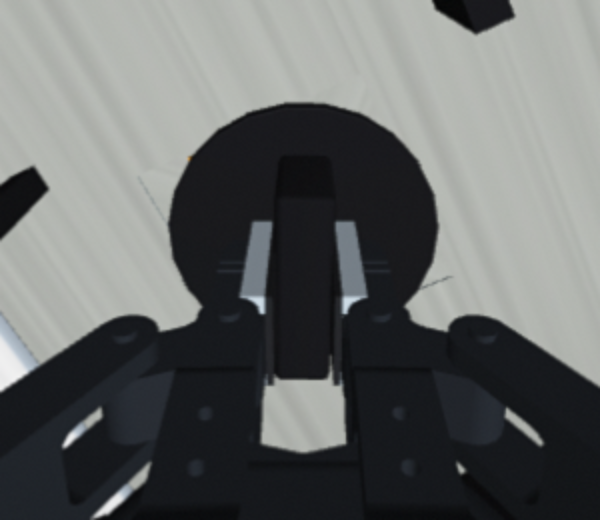

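The cap's bar (crop x 275–335) stays square in the pads: it turns with the gripper. Go on to about 56°.

Emit:
step_arm(rows="0 0 0 0.13 0;0 0 0 0.26 0;0 0 0 0.39 0;0 0 0 0.53 0;0 0 0 0.53 0")

```text
time_s: 9.25
tcp_pos: [0.5686, 0.0707, 0.1117]
eef_rot: [1.26, 2.874, 0.002]
force: [0.7, -1.4, 5.3]
grip_width: 0.0128
gripper_force: 60.0
```

```bash
python3 st.py
```

```text
{'time_s': 9.25, 'tcp_pos': [0.569, 0.071, 0.112], 'force': [0.739, -1.389, 5.287], 'wrist_torque': [-0.462, -0.082, -0.004], 'grip_width': 0.013, 'joint_pos': [-0.205, 0.402, 0.007, 1.867, -0.002, 0.868, 0.547]} yaw -0.8261933512661468
```

Emit:
step_arm(rows="0 0 0 0 0;0 0 -0.5 0 0;0 0 -1 0 0;0 0 -1.5 0 0;0 0 -1.5 0 0")

```text
time_s: 9.88
tcp_pos: [0.5673, 0.0714, 0.1258]
eef_rot: [1.26, 2.877, 0.001]
force: [1.6, -1.2, 0.0]
grip_width: 0.0128
gripper_force: 59.7
```

Emit:
step_arm(rows="0 0 -2 0 0;0 0 -4 0 0;0 0 -6 0 0;0 0 -8 0 0;0 0 -9 0 0")

```text
time_s: 10.5
tcp_pos: [0.5664, 0.0718, 0.2158]
eef_rot: [-1.26, -2.878, -0.001]
force: [0.0, 0.3, -2.1]
grip_width: 0.0127
gripper_force: 59.5
```

Emit:
step_arm(rows="0 0 0 0 0;0 0 0 0 0;0 0 0 0 0;0 0 0 0 0")

```text
time_s: 11.0
tcp_pos: [0.5665, 0.0713, 0.2144]
eef_rot: [-1.26, -2.877, 0.001]
force: [-1.2, -0.3, -1.0]
grip_width: 0.013
gripper_force: 59.5
```

```bash
python3 st.py; python3 - <<'E'
from h import *
a,b,w=get("scene"),get("side"),get("wrist")
c=np.hstack([cv2.resize(q["img"][y:y+200,X:X+200],(400,400),interpolation=2) for q,y,X in[(a,60,260),(b,110,180)]])
cv2.imwrite("pics/c3.png",c[:,:,::-1])
E
```

```text
{'time_s': 11.0, 'tcp_pos': [0.566, 0.071, 0.214], 'force': [-1.197, -0.273, -0.996], 'wrist_torque': [0.021, 0.009, -0.059], 'grip_width': 0.013, 'joint_pos': [-0.208, 0.288, 0.01, 1.772, -0.003, 1.082, 0.548]} yaw -0.8257491645744817
```

View pics/c3.png

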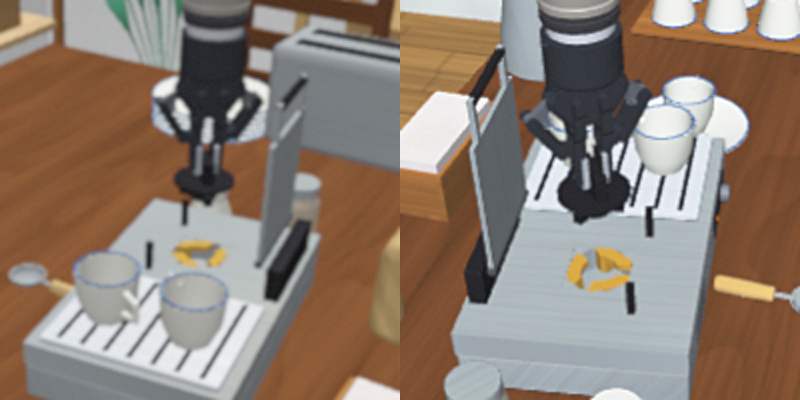

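The cap is held level above the open filler, the cover stands upright and nothing else has moved.

```bash
python3 -c "
from rig import bot
print(bot.job_done())"
```

```text
the job is handed in; nothing more can be done
None
```

The job is handed in: the cover stands upright, and the cap gave on the first way tried (clockwise seen from above, so the other way was never needed), turned about 56° loose and is held level about 10 cm above its hole, with the cups and other things in view undisturbed; no verdict came back.

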